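# Show bearing balls in the lamp beam

## Task

Pick up the blue scoop and pour all five bearing balls into the inspection cell where it stands on the bench, then set the empty scoop down level on the bench and let go of it. Then pick up the cell by its two frosted faces only, never touching its clear windows, and hold it upright and still in the lamp's beam, centred on the beam about midway between lamp and screen, with the light passing squarely through the two clear windows. Finish while still holding it there, and leave the screwdriver, jar and tape measure where they are.

Things in the scene. Friction and masses are not known exactly. Their poses are not given: they have to be found in the camera images.
- scoop_center (a point): blue open scoop, 112 long (x) x 50 wide (y) x 44 mm high, walls 4 mm, 150 g. Point: 22 mm above its underside, midway between the upright side walls (full height from x -35 to +41 mm); back wall at x +45. x points from spout to back, z up. Floor level from x -35 back; before it a 25 degree ramp rises to the spout: balls roll out when the spout is tipped down over 25 degrees.
- scoop_lip (a point): middle of the spout's edge where the balls leave, on top of the ramp: at x -65 mm, z -4 mm from the scoop's other point (18 mm above its underside). Axes as the scoop's. The channel between the side walls is 42 mm wide; the spout's walls are up to 36 mm above the underside.
- cell_center (a point): inspection cell: open-topped box 60 x 60 x 76 mm high, walls 4 mm (mouth 52 x 52 mm), 200 g, standing on the bench. Point: its middle, 38 mm above its underside. z up; y square to the two frosted (milky white) faces at y -30 and +30 mm; x square to the two clear bluish windows at x -30 and +30 mm. Either way round is alike.
- window0: clear window of the cell on its -x side, 52 mm wide, 72 mm high, 4 mm thick; origin at its middle; not to be touched
- window1: clear window of the cell on its +x side, like the other; not to be touched
- ball0_center (a point): a 20 mm steel bearing ball (33 g), given at its centre; starts loose on the scoop's floor
- ball1_center (a point): a 20 mm steel bearing ball (33 g), given at its centre; starts loose on the scoop's floor
- ball2_center (a point): a 20 mm steel bearing ball (33 g), given at its centre; starts loose on the scoop's floor
- ball3_center (a point): a 20 mm steel bearing ball (33 g), given at its centre; starts loose on the scoop's floor
- ball4_center (a point): a 20 mm steel bearing ball (33 g), given at its centre; starts loose on the scoop's floor
- beam_mid (a point): point on the beam's axis midway between lamp and screen, 130 mm above the bench; stand is fixed, base 110 x 360 x 12 mm. Beam runs along y (level, 40 mm diameter), z up. Green lamp head (70 mm diameter, top 165 mm above bench) begins at y +93 mm; white screen (110 x 110 mm, top 185 mm above bench) faces it at y -98 mm. Open from above and at the sides.
- screwdriver: bystander: screwdriver lying on the bench; origin under its middle, its length along its x
- jar: bystander: closed amber jar, 60 mm diameter, 85 mm high; origin at the centre of its underside
- tape: bystander: red tape measure, 68 x 36 x 62 mm high; origin at the centre of its underside
Things that resemble listed ones, but are neither listed nor needed, are in the scene too. Leave any green look-alike of the part that bears cell_center alone.

How it is judged (in metres and radians):
On the way, in this order (a step that is already met when the one before it is completed fails the run):
1. the scoop is lifted off the bench (height (world z) of scoop_center above 0.05 m), for 0.1 s.
2. all five balls are in the cell, which still stands upright on the bench, while the scoop is held up (horizontal distance between each of ball0_center, ball1_center, ball2_center, ball3_center, ball4_center and cell_center below 0.036 m and z of ball0_center in the frame of cell_center between -0.038 and 0.036 m and z of ball1_center in the frame of cell_center between -0.038 and 0.036 m and z of ball2_center in the frame of cell_center between -0.038 and 0.036 m and z of ball3_center in the frame of cell_center between -0.038 and 0.036 m and z of ball4_center in the frame of cell_center between -0.038 and 0.036 m and height (world z) of scoop_center above 0.05 m and height (world z) of cell_center below 0.045 m and angle between cell_center's own z axis and vertical below 0.1 rad), for 0.2 s.
3. the scoop stands level on the bench, let go (height (world z) of scoop_center below 0.03 m and angle between scoop_center's own z axis and vertical below 0.12 rad and contact force between the fingers and scoop below 0.1 N and contact force between scoop and stand below 0.1 N and linear speed of scoop below 0.03 m/s), for 0.2 s.
At the end, for the whole second after the job is handed in: five balls in the cell; scoop level on the bench, let go; only the fingers hold the cell, upright (8 deg) and still, its middle within 15 mm of the beam axis sideways and in height and 35 mm of midway along it, windows square to the beam within 11 deg (all of step 3 and horizontal distance between each of ball0_center, ball1_center, ball2_center, ball3_center, ball4_center and cell_center below 0.036 m and z of ball0_center in the frame of cell_center between -0.038 and 0.036 m and z of ball1_center in the frame of cell_center between -0.038 and 0.036 m and z of ball2_center in the frame of cell_center between -0.038 and 0.036 m and z of ball3_center in the frame of cell_center between -0.038 and 0.036 m and z of ball4_center in the frame of cell_center between -0.038 and 0.036 m and x of cell_center in the frame of beam_mid between -0.015 and 0.015 m and y of cell_center in the frame of beam_mid between -0.035 and 0.035 m and z of cell_center in the frame of beam_mid between -0.015 and 0.015 m and angle between the x axis of cell_center and the y axis of beam_mid, either way round below 0.2 rad and angle between cell_center's own z axis and vertical below 0.15 rad and contact force between the fingers and cell above 1 N and contact force between cell and stand below 0.1 N and contact force between cell and scoop below 0.1 N and linear speed of cell below 0.03 m/s); the arm keeps its last pose, push and grip.
It fails at once if a clear window of the cell is touched by the robot (contact force between any of the fingers, the arm and window0 above 0.5 N or contact force between any of the fingers, the arm and window1 above 0.5 N).
It fails at once if the screwdriver is disturbed (moved more than 30 mm) (distance of screwdriver from where it was at the start of the episode above 0.03 m).
It fails at once if the jar is disturbed (moved more than 30 mm) (distance of jar from where it was at the start of the episode above 0.03 m).
It fails at once if the tape is disturbed (moved more than 30 mm) (distance of tape from where it was at the start of the episode above 0.03 m).
It also fails if it takes over 72 s, if anything falls off the work surface, if the arm or the gripper's body presses on something with over 40 N, if the wrist force passes 120 N, or if a joint passes its speed limit or range.

## Robot

A 6-joint arm with a two-finger parallel gripper is mounted at the origin on the work surface. World frame = base frame: x ahead of the robot, y to its left, z up, the work surface at z = 0. Lengths are in mm, angles in rad, forces in N, time in s.
With the tool pointing down it reaches from about 350 to 850 mm from the base axis. Payload 8.1 kg.
Tool frame: the origin (TCP) lies between the finger pads; the fingertips stand 22 mm ahead of it and the grasp point (between the pads) lies 3 mm ahead of it; z points along the fingers, y is the direction in which the jaws open and shut (so a half turn about z gives the same grasp; the last joint's range is limited). The gripper opens to 93 mm and grips with 3 to 60 N. Pads are 15 mm wide; open, the fingers measure 128 mm over their backs; the gripper's body (75 mm by 188 mm) begins 65 mm behind the grasp point.
Start: joints at [-1.354, 0.13, 1.488, -0, 1.523, -0.085], TCP at [178.364, -572.88, 240.635] pointing down, gripper open.
Joint ranges: [-2.96, 2.96], [-0.89, 2.26], [0.02, 2.5], [-1.34, 4.48], [0, 2.73], [-2.66, 2.66]. Speed limits (rad/s): [2.39, 2.39, 2.79, 3.14, 3.14, 3.14].

## Interface

Orientations are given as a unit quaternion [w, x, y, z].
In Python, from rig import sensors, cams, r, spotter gives the robot as it stands.
- The arm moves only by the tool play_rows, never from a script. Its argument "steps" is a list of rows, each a list of 3 entries, a list of its own where there are three numbers: the shift along the world's x, y, z in cm, then the turn, a rotation vector about the world's x, y, z in degrees, then the opening in per cent of the stroke, from 0 (shut) to 100 (fully open). In form: [[[x, y, z], [wx, wy, wz], hand], ...]. A call has 1 to 10 rows; each row shifts and turns the pose as measured when the row begins; what a row does not reach is not made up. A row lasts 1/8 s, in which the tool goes at most 62.5 mm and 10.7 degrees, less where a joint would pass 70% of its speed; a pose out of reach is approached as far as the arm can. A call with a gripper value outside its range is refused whole. The fingers move at their own pace and stop on an object; "newtons" is the grip in N (left out, the last holds). Time passes only in rows, so rows that do not move let the fingers close. It gives the time, the measured TCP pose, the force and the opening at its end, in the units of the state.
- sensors.get_obs(): the state, without advancing time (a new reading comes with each control period).
- cams.grab_frame(name): name is "scene" or "top" or "wrist"; returns (picture, depth): 400x640x3 uint8, red, green, blue; 400x640 float32, mm along the optical axis (not along the pixel's ray), 0 where there is no reading.
- cams.camera_model(name): a dict with "K" (3x3 intrinsics, pixels), "T" (4x4, takes a point from camera to world coordinates); the wrist camera has in their place "mount" (4x4, takes a point from camera to tool coordinates, whose origin is the TCP and whose axes are the flange's). Camera axes: x right, y down, z forward; pixel columns grow to the right and rows downward; lengths in mm; the calibration is good to about 2 mm. A picture is of the moment at which its call begins: read the wrist's pose just before it. camera_model takes no time and is no camera call.
- r.sign_off(): hands the job in, once; it reports no verdict.
Trained networks look in the newest picture that a camera, given by its name, has taken for a name from the list of things; names that differ only in an ending like _2 or _b are one class to them, and where a whole thing is asked for, a point or a joint stands for the part that bears it (a point fixed in the world has none). Each returns a list of dicts, best first, with "confidence" (0 to 1); they miss things now and then, are a little off and sometimes report something else, mostly with a low value. They report only what shows in the picture. A call takes as long as a camera call. They do not tell look-alikes from the thing itself.
- spotter.spot_in(camera, label): "bbox" ([left, top, width, height] in pixels, round what is visible of it).
The state is a dict: "time_s": time; "joint_positions": joint angles; "joint_velocities": joint speeds; "effort": joint torques, N m; "ee_pos": TCP position; "ee_rot": TCP orientation; "wrist_force": force on the tool from outside, world axes, zero at the start; "moment": the same for the moment, N m; "opening": opening from 0.0 (shut) to 1.0 (fully open).
Only numpy, scipy, OpenCV 4.12 (cv2) and the standard library are available. Lean on these libraries where they do the work, as an engineer would, in place of code of your own. Each camera call takes 0.05 s, during which the arm holds its last target.

## Working session

There is one attempt and no reset: what is moved stays moved. The work goes in short steps, Python scripts to look and compute and a tool call to move; the robot and the scene stay as the last step left them, time stands still between calls to the robot, and variables do not carry over. Pictures are saved under pics/ and viewed, and the job is handed in when it is done.

Besides the shell and the picture viewer there is one more tool, called after "Request:" as name(argument=value, ...) on one line, values as JSON. play_rows: Moves the arm, as the interface text tells. Its arguments: {"type":"object","properties":{"steps":{"type":"array","items":{"type":"array"}},"newtons":{"type":"number"}},"required":["steps"]}

```bash
ls; mkdir -p pics; cat > h.py <<'E'
import numpy as np, cv2
from rig import sensors, cams, r, spotter
from scipy.spatial.transform import Rotation as R
def pose():
    o=sensors.get_obs(); q=o['ee_rot']; return np.array(o['ee_pos']),R.from_quat([q[1],q[2],q[3],q[0]])
def grab(n,fn=None):
    T=None
    if n=='wrist':
        p,q=pose(); M=np.eye(4);M[:3,:3]=q.as_matrix();M[:3,3]=p
    im,d=cams.grab_frame(n); m=cams.camera_model(n)
    T=M@np.array(m['mount']) if n=='wrist' else np.array(m['T'])
    K=np.array(m['K'])
    if fn: cv2.imwrite('pics/'+fn,im[:,:,::-1])
    return im,d,K,T
def cloud(d,K,T):
    v,u=np.mgrid[0:d.shape[0],0:d.shape[1]]
    P=np.stack([(u-K[0,2])/K[0,0]*d,(v-K[1,2])/K[1,1]*d,d],-1)
    W=P@T[:3,:3].T+T[:3,3]; W[d<=0]=np.nan
    return W
E
python3 - <<'E'
from h import *
for n in ['top','scene']:
    im,d,K,T=grab(n,n+'0.png'); np.savez('/tmp/%s0.npz'%n,im=im,d=d,K=K,T=T)
    for l in ['scoop_center','cell_center','ball0_center','screwdriver','jar','tape']:
        print(n,l,[(x['bbox'],round(x['confidence'],2)) for x in spotter.spot_in(n,l)][:6])
o=sensors.get_obs();print(o['time_s'],o['ee_pos'],o['ee_rot'],o['wrist_force'])
E
```

```text
pics
top scoop_center [([404.5, 222.0, 33.4, 56.8], 0.6), ([450.1, 118.3, 31.5, 32.8], 0.52), ([218.7, 259.2, 21.1, 36.5], 0.41)]
top cell_center [([360.9, 189.8, 32.0, 32.8], 0.93), ([253.9, 240.9, 39.8, 36.2], 0.93), ([308.4, 204.6, 35.9, 39.8], 0.8), ([315.5, 258.7, 35.4, 38.3], 0.65), ([85.9, 144.0, 184.3, 64.7], 0.18)]
top ball0_center [([420.8, 233.6, 8.1, 2.9], 0.59)]
top screwdriver [([317.3, 95.7, 30.5, 68.7], 0.84)]
top jar [([450.9, 118.5, 33.9, 31.9], 0.89)]
top tape [([218.3, 260.6, 19.6, 33.6], 0.83), ([418.5, 239.9, 6.7, 6.6], 0.41), ([312.6, 208.5, 20.4, 16.7], 0.3)]
scene scoop_center [([230.9, 191.6, 23.0, 27.5], 0.97)]
scene cell_center [([301.7, 161.5, 32.2, 35.8], 0.87), ([271.1, 196.8, 19.7, 36.9], 0.81), ([307.5, 184.4, 33.8, 38.2], 0.74), ([345.2, 171.4, 29.3, 32.5], 0.59)]
scene ball0_center []
scene screwdriver [([309.8, 245.4, 42.1, 54.4], 0.78)]
scene jar [([168.9, 244.3, 32.0, 38.7], 0.74), ([308.0, 183.8, 32.3, 36.0], 0.43)]
scene tape [([386.6, 164.0, 16.8, 31.3], 0.72), ([379.1, 159.0, 159.1, 84.1], 0.37), ([309.6, 184.5, 32.2, 40.3], 0.35)]
0.7 [ 178.3839053  -572.90592252  240.69248596] [ 5.24467210e-05  9.88631828e-01  1.50356593e-01 -8.84582979e-06] [-0.03592142 -0.40548563  0.09860996]
```

View pics/top0.png

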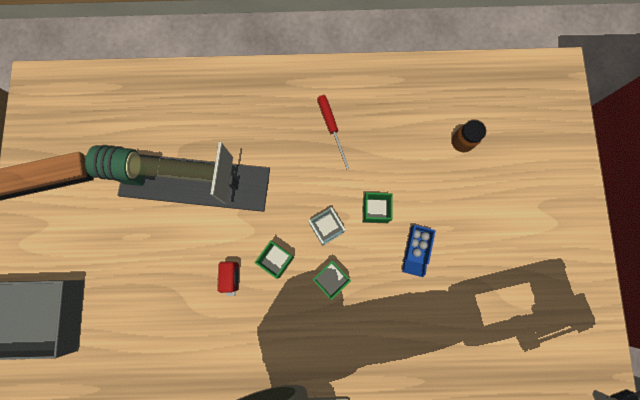

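View pics/scene0.png

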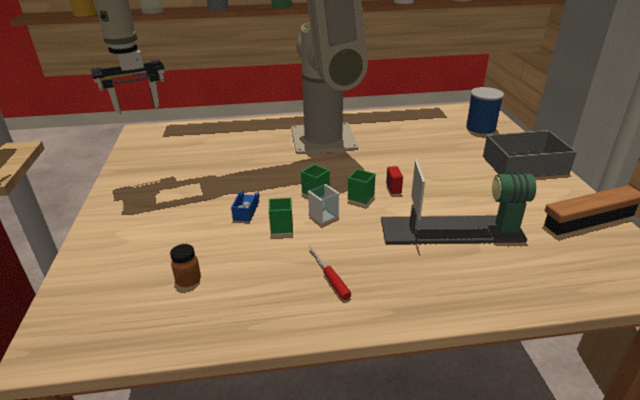

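```bash
python3 - <<'E'
import numpy as np,cv2
z=np.load('/tmp/top0.npz');im=z['im'][60:320,60:500]
print(z['K'],z['T'])
a=im[100:240,140:400][:,:,::-1]
cv2.imwrite('pics/topz.png',cv2.resize(a,None,fx=3,fy=3,interpolation=cv2.INTER_CUBIC))
E
```

```text
[[403.7010185    0.         321.6784106 ]
 [  0.         403.7010185  193.64935001]
 [  0.           0.           1.        ]] [[-2.33688143e-02 -9.82124931e-01  1.86773978e-01  3.86664849e+02]
 [-9.99705133e-01  2.41900395e-02  2.11869571e-03 -5.75458652e+01]
 [-6.59889378e-03 -1.86669393e-01 -9.82400627e-01  9.73037900e+02]
 [ 0.00000000e+00  0.00000000e+00  0.00000000e+00  1.00000000e+00]]
```

View pics/topz.png

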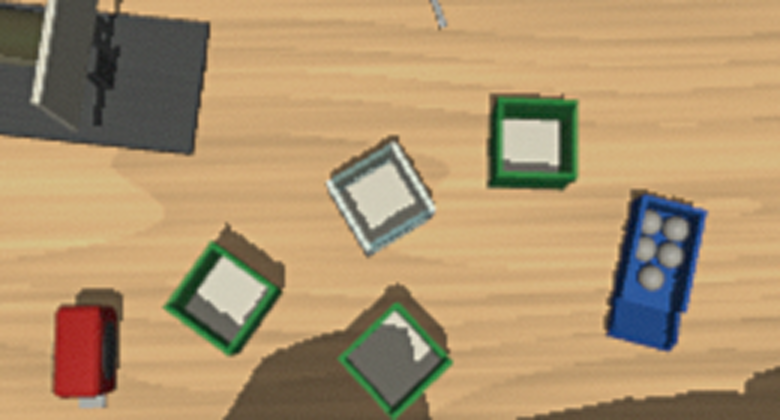

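```bash
python3 - <<'E'
from h import *
z=np.load('/tmp/top0.npz');im,d,K,T=z['im'],z['d'],z['K'],z['T']
W=cloud(d,K,T)
hsv=cv2.cvtColor(im,cv2.COLOR_RGB2HSV)
def rect(name,box,mask,zlo,zhi):
    l,t,w,h=box
    S=np.zeros(d.shape,bool);S[t:t+h,l:l+w]=1
    m=S&mask&(W[...,2]>zlo)&(W[...,2]<zhi)
    P=W[m]; r_=cv2.minAreaRect(P[:,:2].astype(np.float32))
    print(name,len(P),'c',np.round(r_[0],1),'size',np.round(r_[1],1),'ang',round(r_[2],1),'z',np.round(np.percentile(P[:,2],[5,50,95]),1), cv2.boxPoints(r_).round(0).tolist())
al=np.ones(d.shape,bool)
blue=(hsv[...,0]>100)&(hsv[...,0]<130)&(hsv[...,1]>120)
rect('scoop',(395,215,50,70),blue,5,60); rect('scooprim',(395,215,50,70),blue,38,60)
for n,b in [('cell',(300,198,52,54)),('g1',(355,183,45,45)),('g2',(248,232,52,52)),('g3',(308,250,48,54))]:
    rect(n,b,al,55,95)
rect('tape',(212,255,32,44),al,40,75)
rect('jar',(445,112,45,45),al,60,100)
rect('screen',(205,135,40,75),al,100,220)
rect('lamp',(80,135,62,60),al,100,220)
rect('driver',(310,90,45,85),(hsv[...,1]>10)&al,6,60)
base=(hsv[...,2]<110)&(hsv[...,1]<80)
rect('base',(115,140,165,80),base,6,25)
# fit plane bench
print(np.nanmedian(W[60:90,50:300,2]),np.nanmedian(W[230:380,100:200,2]),np.nanmedian(W[250:300,440:580,2]))
E
```

```text
scoop 654 c [ 427.2 -275.4] size [ 50.5 109.3] ang 74.3 z [ 6.  24.4 45.2] [[368.0, -285.0], [473.0, -314.0], [487.0, -266.0], [381.0, -236.0]]
scooprim 180 c [ 430.6 -276.4] size [ 50.3 102.1] ang 74.2 z [38.7 43.5 46.8] [[375.0, -287.0], [473.0, -315.0], [487.0, -266.0], [388.0, -238.0]]
cell 247 c [486.4 -64.2] size [60.3 60. ] ang 29.5 z [59.1 75.6 78.5] [[445.0, -53.0], [475.0, -105.0], [527.0, -75.0], [498.0, -23.0]]
g1 287 c [ 527.2 -182. ] size [58.7 60.4] ang 86.8 z [58.  74.3 78. ] [[495.0, -210.0], [556.0, -213.0], [559.0, -154.0], [499.0, -151.0]]
g2 265 c [414.4  55.6] size [60.1 60. ] ang 53.5 z [58.  75.7 78.6] [[372.0, 49.0], [421.0, 14.0], [456.0, 62.0], [408.0, 98.0]]
g3 209 c [367.  -71.5] size [59.3 59.6] ang 43.1 z [70.2 75.9 78.2] [[325.0, -70.0], [366.0, -114.0], [409.0, -73.0], [368.0, -29.0]]
tape 550 c [378.7 162. ] size [37.1 67.9] ang 88.5 z [48.6 61.5 64.4] [[344.0, 144.0], [412.0, 143.0], [413.0, 180.0], [345.0, 181.0]]
jar 490 c [ 696.9 -409.8] size [50.7 53.8] ang 86.0 z [62.2 83.9 86.7] [[668.0, -433.0], [722.0, -437.0], [725.0, -386.0], [672.0, -383.0]]
screen 895 c [597.6 173.7] size [ 41.9 110.2] ang 82.9 z [107.7 149.5 185.9] [[540.0, 160.0], [650.0, 146.0], [655.0, 188.0], [546.0, 201.0]]
lamp 1731 c [624.5 378.6] size [113.8  74.9] ang 82.7 z [133.3 157.5 166.8] [[580.0, 327.0], [654.0, 317.0], [669.0, 430.0], [595.0, 440.0]]
driver 448 c [ 730.1 -102.7] size [199.7  52.8] ang 18.6 z [13.1 22.1 26.9] [[627.0, -110.0], [644.0, -160.0], [833.0, -96.0], [816.0, -46.0]]
base 3749 c [608.2 256.4] size [359.1 109.7] ang 82.6 z [ 9.4 12.3 15.3] [[531.0, 85.0], [639.0, 71.0], [686.0, 427.0], [577.0, 442.0]]
0.45798365758741966 0.6416028089777797 -0.45454175479733294
```

```bash
python3 - <<'E'
from h import *
z=np.load('/tmp/top0.npz');im,d,K,T=z['im'],z['d'],z['K'],z['T']
W=cloud(d,K,T)
ax=np.array([np.cos(np.radians(82.6)),np.sin(np.radians(82.6))]); c=np.array([608.2,256.4])
s=(W[...,:2]-c)@ax; t=(W[...,:2]-c)@np.array([ax[1],-ax[0]]); 
S=np.zeros(d.shape,bool);S[130:225,80:285]=1
m=S&(W[...,2]>25)
h,e=np.histogram(s[m],bins=np.arange(-200,240,5))
for a,b in zip(h,e): 
    mm=m&(s>=b)&(s<b+5)
    if a: print(b,a,np.percentile(W[mm][:,2],[5,50,95]).round(0),np.percentile(t[mm],[2,98]).round(0))
a=im[130:225,80:285][:,:,::-1]
cv2.imwrite('pics/stand.png',cv2.resize(a,None,fx=3.8,fy=3.8,interpolation=cv2.INTER_CUBIC))
z2=np.load('/tmp/scene0.npz');im,d,K,T=z2['im'],z2['d'],z2['K'],z2['T']
W=cloud(d,K,T);s=(W[...,:2]-c)@ax; t=(W[...,:2]-c)@np.array([ax[1],-ax[0]])
S=np.zeros(d.shape,bool);S[150:250,370:550]=1
m=S&(W[...,2]>85)
h,e=np.histogram(s[m],bins=np.arange(-200,240,5)); print('scene')
for a,b in zip(h,e): 
    mm=m&(s>=b)&(s<b+5)
    if a: print(b,a,np.percentile(W[mm][:,2],[5,50,95]).round(0),np.percentile(t[mm],[2,98]).round(0))
E
```

```text
-110 67 [31. 62. 81.] [-10.  10.]
-105 804 [ 82. 140. 186.] [-54.  52.]
-100 85 [ 51. 185. 187.] [-55.  52.]
-90 6 [147. 151. 152.] [-4.  9.]
-85 37 [142. 148. 151.] [-18.  17.]
-80 45 [139. 147. 150.] [-19.  16.]
-75 42 [136. 147. 151.] [-19.  16.]
-70 43 [135. 148. 152.] [-19.  19.]
-65 44 [136. 146. 151.] [-20.  18.]
-60 43 [139. 148. 151.] [-19.  17.]
-55 45 [136. 147. 151.] [-19.  16.]
-50 44 [137. 146. 151.] [-18.  19.]
-45 44 [137. 147. 151.] [-19.  18.]
-40 42 [137. 148. 151.] [-19.  17.]
-35 46 [134. 147. 151.] [-19.  17.]
-30 40 [135. 147. 151.] [-19.  19.]
-25 49 [133. 148. 152.] [-19.  18.]
-20 41 [138. 148. 151.] [-19.  17.]
-15 42 [136. 146. 151.] [-19.  17.]
-10 44 [137. 147. 151.] [-19.  16.]
-5 43 [136. 147. 151.] [-18.  19.]
0 46 [134. 148. 152.] [-19.  17.]
5 41 [138. 148. 151.] [-19.  17.]
10 42 [135. 147. 152.] [-20.  16.]
15 43 [136. 148. 152.] [-19.  19.]
20 49 [134. 148. 151.] [-19.  18.]
25 40 [138. 148. 151.] [-19.  17.]
30 42 [138. 148. 151.] [-19.  16.]
35 42 [133. 147. 151.] [-19.  19.]
40 47 [136. 147. 151.] [-19.  17.]
45 45 [137. 148. 152.] [-19.  17.]
[... 2266 characters left out ...]
140. 151.] [ 2. 24.]
85 35 [118. 142. 150.] [-2. 26.]
90 119 [107. 144. 160.] [-19.  36.]
95 80 [109. 145. 166.] [-12.  39.]
100 55 [114. 148. 165.] [-7. 41.]
105 57 [113. 150. 165.] [-4. 39.]
110 57 [114. 151. 166.] [-4. 38.]
115 64 [ 90. 142. 165.] [-5. 39.]
120 100 [ 89. 139. 166.] [-9. 39.]
125 71 [ 90. 142. 168.] [-1. 40.]
130 64 [ 90. 141. 165.] [ 2. 40.]
135 84 [ 91. 144. 167.] [-9. 41.]
140 77 [ 92. 143. 168.] [-4. 41.]
145 52 [ 91. 143. 165.] [ 2. 40.]
150 89 [ 92. 143. 166.] [-6. 40.]
155 77 [ 91. 144. 168.] [-5. 41.]
160 61 [ 90. 143. 166.] [ 3. 39.]
165 58 [ 94. 140. 165.] [ 2. 38.]
170 61 [110. 152. 165.] [-5. 40.]
175 31 [117. 144. 164.] [ 4. 37.]
180 1 [160. 160. 160.] [9. 9.]
```

View pics/stand.png

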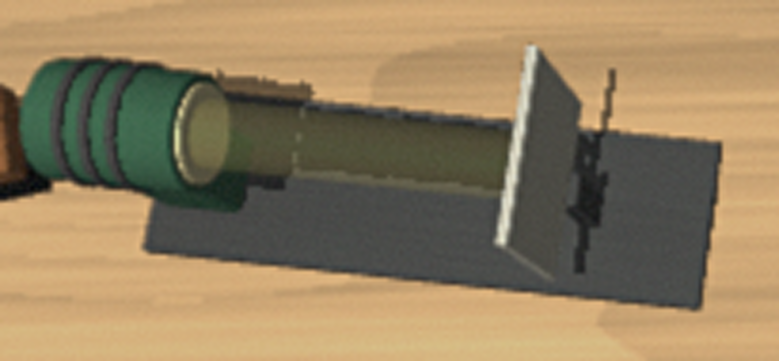

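Request:
play_rows(steps=[[[3.15, 3.7, 0], [0, 0, -4.1], 100], [[3.15, 3.7, 0], [0, 0, -4.1], 100], [[3.15, 3.7, 0], [0, 0, -4.1], 100], [[3.15, 3.7, 0], [0, 0, -4.1], 100], [[3.15, 3.7, 0], [0, 0, -4.1], 100], [[3.15, 3.7, 0], [0, 0, -4.1], 100], [[3.15, 3.7, 0], [0, 0, -4.1], 100], [[3.15, 3.7, 0], [0, 0, -4.1], 100], [[0, 0, 0], [0, 0, 0], 100]])

```text
time_s: 1.82
ee_pos: [436.1, -267.4, 241.6]
ee_rot: [0.001, 0.989, -0.146, 0.001]
wrist_force: [-0.1, -0.6, -0.2]
opening: 1.002
```

```bash
python3 - <<'E'
from h import *
p,q=pose(); print(p,q.as_matrix().round(3),np.degrees(np.arctan2(q.as_matrix()[1,1],q.as_matrix()[0,1])))
im,d,K,T=grab('wrist','w1.png'); np.savez('/tmp/w1.npz',im=im,d=d,K=K,T=T)
W=cloud(d,K,T);hsv=cv2.cvtColor(im,cv2.COLOR_RGB2HSV)
blue=(hsv[...,0]>100)&(hsv[...,0]<130)&(hsv[...,1]>120)
for lo in (6,38):
    m=blue&(W[...,2]>lo)&(W[...,2]<55)&(abs(W[...,0]-430)<90)&(abs(W[...,1]+276)<90)
    rr=cv2.minAreaRect(W[m][:,:2].astype(np.float32));print(m.sum(),rr,cv2.boxPoints(rr).round(0).tolist())
E
```

```text
[ 436.12307064 -267.43088505  241.63850341] [[ 0.958 -0.288  0.002]
 [-0.288 -0.958 -0.002]
 [ 0.003  0.002 -1.   ]] -106.73332640734938
868 ((428.0464782714844, -279.2838134765625), (47.09811019897461, 107.04051208496094), 73.56729125976562) [[370.0, -287.0], [473.0, -317.0], [486.0, -272.0], [383.0, -242.0]]
167 ((441.3089904785156, -282.8304443359375), (47.11403274536133, 79.39408111572266), 74.0937271118164) [[397.0, -295.0], [473.0, -316.0], [486.0, -271.0], [410.0, -249.0]]
```

View pics/w1.png

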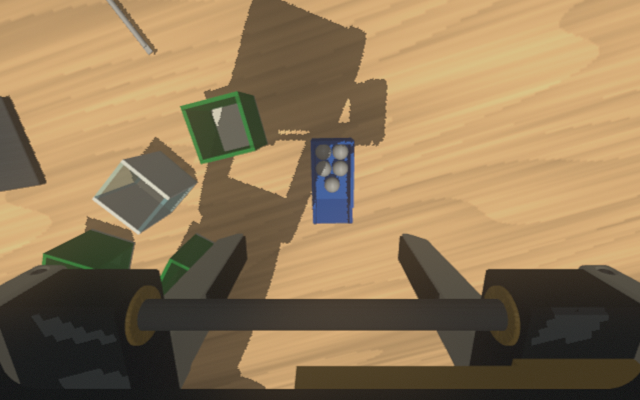

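Request:
play_rows(steps=[[[0, -0.6, -4], [0, 0, 0.5], 100], [[0, -0.6, -4], [0, 0, 0], 100], [[0, 0, -4], [0, 0, 0], 100], [[0, 0, -4], [0, 0, 0], 100], [[0, 0, -2.5], [0, 0, 0], 100], [[0, 0, 0], [0, 0, 0], 100]])

```text
time_s: 2.62
ee_pos: [430.4, -288.2, 53.2]
ee_rot: [0.004, 0.99, -0.142, 0.002]
wrist_force: [-0.3, 0.2, 0.8]
opening: 1.0
```

Request:
play_rows(steps=[[[0.5, 0.9, 0], [-0.4, 0, 0], 100], [[0, 0, 0], [0, 0, 0], 100], [[0, 0, -1.2], [0, 0, 0], 100], [[0, 0, -1.0], [0, 0, 0], 100], [[0, 0, 0], [0, 0, 0], 100]])

```text
time_s: 3.25
ee_pos: [437.6, -281.4, 34.3]
ee_rot: [0.009, 0.99, -0.142, 0.005]
wrist_force: [-0.2, 0.5, 0.4]
opening: 1.0
```

```bash
cat >> h.py <<'E'
def fix(yaw_y, tilt=0, alpha=None):
    """rotvec deg (world) from current to: tool y at yaw_y deg; tilt deg about -tool y axis (spout down)"""
    p,q=pose(); a=np.radians(yaw_y); y=np.array([np.cos(a),np.sin(a),0]); z=np.array([0,0,-1.]); x=np.cross(y,z)
    M=R.from_matrix(np.stack([x,y,z],1))
    M=R.from_rotvec(-np.radians(tilt)*-y)*M if tilt else M
    rv=(M*q.inv()).as_rotvec(degrees=True)
    print('tcp',p.round(1),'toolz',q.as_matrix()[:,2].round(3),'yaw',np.degrees(np.arctan2(q.as_matrix()[1,1],q.as_matrix()[0,1])).round(1),'rotvec needed',rv.round(2))
    return M,rv
E
python3 -c "
from h import *
fix(-106)"
```

```text
tcp [ 437.6 -281.4   34.3] toolz [ 0.008 -0.02  -1.   ] yaw -106.3 rotvec needed [1.14 0.47 0.32]
```

Request:
play_rows(steps=[[[-0.1, 0.2, -0.4], [1.1, 0.5, 0.3], 100], [[0, 0, -0.1], [0, 0, 0], 100], [[0, 0, 0], [0, 0, 0], 100]], newtons=45)

```text
time_s: 3.62
ee_pos: [436.5, -279.3, 28.9]
ee_rot: [-0.0, 0.99, -0.139, -0.001]
wrist_force: [0.1, -0.8, -0.5]
opening: 0.999
```

```bash
python3 -c "
from h import *
fix(-106)"
```

```text
tcp [ 436.5 -279.3   28.9] toolz [-0.001  0.001 -1.   ] yaw -106.0 rotvec needed [-0.06 -0.08  0.  ]
```

Request:
play_rows(steps=[[[0, 0, 0], [0, 0, 0], 60], [[0, 0, 0], [0, 0, 0], 40], [[0, 0, 0], [0, 0, 0], 40], [[0, 0, 0], [0, 0, 0], 40], [[0, 0, 0], [0, 0, 0], 40], [[0, 0, 0], [0, 0, 0], 40]], newtons=20)

```text
time_s: 4.38
ee_pos: [436.8, -279.6, 29.4]
ee_rot: [-0.0, 0.99, -0.139, -0.0]
wrist_force: [-0.4, -0.2, 0.1]
opening: 0.539
```

Request:
play_rows(steps=[[[0, 0, 0], [0, 0, 0], 30], [[0, 0, 0], [0, 0, 0], 30], [[0, 0, 0], [0, 0, 0], 30]], newtons=45)

```text
time_s: 4.75
ee_pos: [436.8, -279.6, 29.4]
ee_rot: [-0.0, 0.99, -0.139, -0.0]
wrist_force: [-1.0, -0.2, -1.2]
opening: 0.528
```

```bash
python3 -c "
from h import *
fix(-106)
im,d,K,T=grab('wrist','w2.png')
"
```

```text
tcp [ 436.8 -279.6   29.4] toolz [-0.001  0.    -1.   ] yaw -106.0 rotvec needed [-0.01 -0.04  0.01]
```

View pics/w2.png

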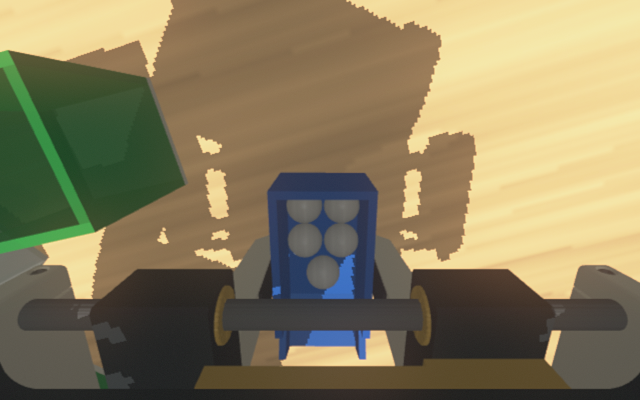

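Request:
play_rows(steps=[[[0, 0, 1], [0, 0, 0], 30], [[0, 0, 1.5], [0, 0, 0], 30], [[0, 0, 2], [0, 0, 0], 30], [[0, 0, 2.5], [0, 0, 0], 30], [[0, 0, 2.5], [0, 0, 0], 30], [[0, 0, 2.5], [0, 0, 0], 30], [[0, 0, 2], [0, 0, 0], 30], [[0, 0, 1], [0, 0, 0], 30], [[0, 0, 0], [0, 0, 0], 30]])

```text
time_s: 5.92
ee_pos: [435.3, -278.2, 189.6]
ee_rot: [-0.0, 0.99, -0.139, -0.0]
wrist_force: [0.4, -0.6, -4.4]
opening: 0.533
```

```bash
python3 -c "
from h import *
fix(-106)
print(sensors.get_obs()['wrist_force'],sensors.get_obs()['time_s'])
p,q=pose()
im,d,K,T=grab('wrist','w3.png')
W=cloud(d,K,T);L=(W-p)@q.as_matrix()
hsv=cv2.cvtColor(im,cv2.COLOR_RGB2HSV)
blue=(hsv[...,0]>100)&(hsv[...,0]<130)&(hsv[...,1]>120)&(d>0)
for v in (185,190,195,205,240): 
  print(v,L[v,310:336:5].round(0).tolist())
P=L[blue];P=P[np.abs(P[:,0])<80]
print(np.percentile(P,[1,5,50,95,99],axis=0).round(1))
"
```

```text
tcp [ 435.3 -278.2  189.6] toolz [-0.  0. -1.] yaw -106.0 rotvec needed [-0.01 -0.02 -0.01]
[ 0.38549542 -0.61016062 -4.35839995] 5.925
185 [[45.0, -5.0, -2.0], [46.0, -3.0, -3.0], [46.0, -0.0, -4.0], [46.0, 2.0, -4.0], [46.0, 5.0, -3.0], [46.0, 7.0, -4.0]]
190 [[46.0, -5.0, -13.0], [46.0, -2.0, -14.0], [46.0, -0.0, -13.0], [45.0, 2.0, -12.0], [46.0, 4.0, -13.0], [46.0, 7.0, -13.0]]
195 [[44.0, -5.0, -15.0], [44.0, -3.0, -14.0], [44.0, -0.0, -15.0], [44.0, 2.0, -15.0], [44.0, 4.0, -16.0], [44.0, 7.0, -15.0]]
205 [[33.0, -6.0, 6.0], [32.0, -3.0, 7.0], [31.0, -0.0, 11.0], [31.0, 2.0, 12.0], [32.0, 5.0, 8.0], [32.0, 8.0, 7.0]]
240 [[12.0, -6.0, 7.0], [12.0, -3.0, 8.0], [10.0, -0.0, 11.0], [10.0, 2.0, 12.0], [11.0, 5.0, 8.0], [12.0, 8.0, 8.0]]
[[-62.2 -23.7 -16.1]
 [-60.1 -22.5 -15.6]
 [-24.1  -0.5  23.7]
 [ 15.2  22.9  25.4]
 [ 19.9  24.7  25.8]]
```

View pics/w3.png

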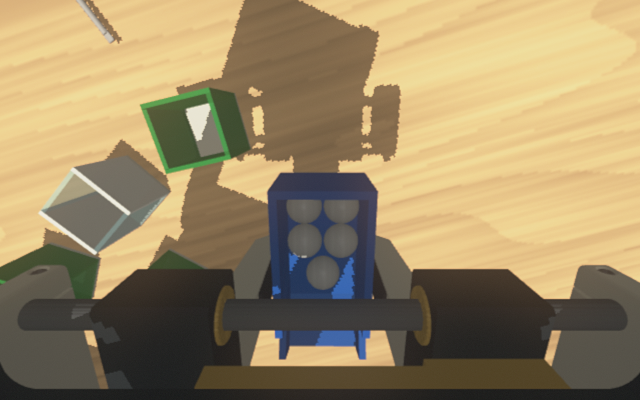

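Request:
play_rows(steps=[[[0.5, 1.2, 0.2], [0, 0, 2.5], 30], [[1.0, 2.2, 0.2], [0, 0, 4.5], 30], [[1.3, 2.8, 0.2], [0, 0, 5], 30], [[1.4, 3.0, 0], [0, 0, 5], 30], [[1.5, 3.2, 0], [0, 0, 5], 30], [[1.5, 3.2, 0], [0, 0, 5], 30], [[1.5, 3.1, 0], [0, 0, 5], 30], [[1.3, 2.7, 0], [0, 0, 5], 30], [[1.0, 2.0, 0], [0, 0, 4], 30], [[0, 0, 0], [0, 0, 0], 30]])

```text
time_s: 7.22
ee_pos: [542.7, -26.5, 184.5]
ee_rot: [-0.004, 0.971, 0.237, -0.009]
wrist_force: [-0.3, 0.0, -2.8]
opening: 0.531
```

```bash
python3 -c "
from h import *
fix(-60.5)
print(sensors.get_obs()['joint_positions'],sensors.get_obs()['time_s'])
im,d,K,T=grab('wrist','w4.png')
im,d,K,T=grab('top','t4.png'); 
cv2.imwrite('pics/t4z.png',cv2.resize(im[130:300,230:450][:,:,::-1],None,fx=3.4,fy=3.4))
"
```

```text
tcp [542.7 -26.5 184.5] toolz [-0.02   0.003 -1.   ] yaw -62.5 rotvec needed [-0.18 -1.13  2.03]
[-1.43500080e-01  2.96465557e-02  1.69768885e+00  5.55528978e-04
  1.43425843e+00  9.47840764e-01] 7.225
```

View pics/w4.png

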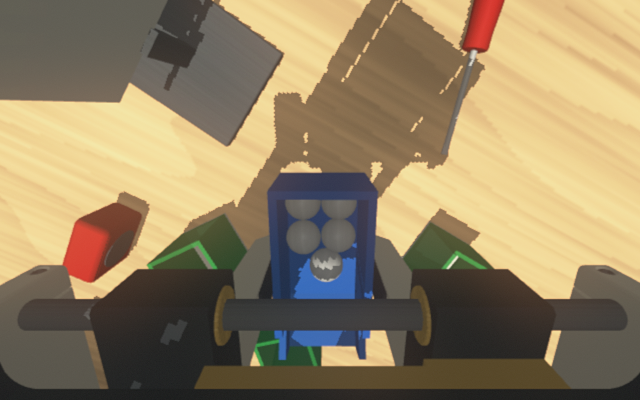

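View pics/t4z.png

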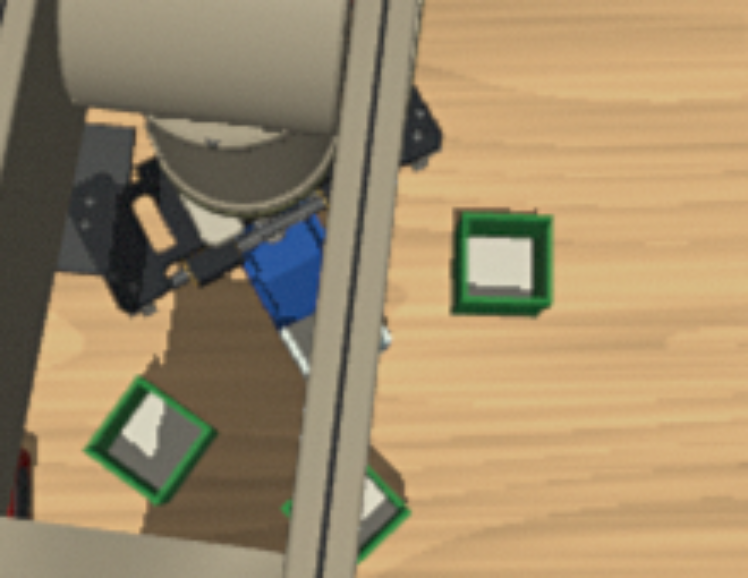

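Request:
play_rows(steps=[[[0.4, 0, 0], [0.3, -1, 1], 30], [[0.4, 0, -1], [0.7, -1.4, 1], 30], [[0.3, 0, -1.5], [0.7, -1.4, 0], 30], [[0, 0, -1.5], [0.8, -1.4, 0], 30], [[0, 0, -1.2], [0.8, -1.4, 0], 30], [[0, 0, 0], [0.4, -0.9, 0], 30], [[0, 0, 0], [0, 0, 0], 30]])

```text
time_s: 8.2
ee_pos: [552.8, -33.6, 131.8]
ee_rot: [-0.018, 0.966, 0.25, 0.066]
wrist_force: [0.4, -0.6, -4.1]
opening: 0.54
```

```bash
cat >> h.py <<'E'
A=np.array([np.cos(np.radians(29.5)),np.sin(np.radians(29.5)),0]);CELL=np.array([486.4,-64.2])
def plan(th,off,lz):
    M,rv=fix(-60.5,th); p,q=pose()
    m=q.as_matrix(); lip=p-65.5*m[:,0]+11.4*m[:,2]
    print('lip now rel cell: up',round((lip[:2]-CELL)@A[:2],1),'lat',round((lip[:2]-CELL)@np.array([-A[1],A[0]]),1),'z',lip[2].round(1),'tilt',np.degrees(np.arcsin(m[2,0])).round(1))
    L=np.array([*CELL,lz])+off*A; mm=M.as_matrix()
    t=L+65.5*mm[:,0]-11.4*mm[:,2]; print('need shift cm',((t-p)/10).round(2),'rot',rv.round(1),sensors.get_obs()['time_s'],np.round(sensors.get_obs()['wrist_force'],1))
E
python3 -c "
from h import *
plan(8,14,102)
im,d,K,T=grab('wrist','w5.png')
"
```

```text
tcp [552.8 -33.6 131.8] toolz [ 0.119  0.068 -0.991] yaw -60.9 rotvec needed [-0.01 -0.15  0.45]
lip now rel cell: up 9.6 lat -5.6 z 111.5 tilt 7.9
need shift cm [ 0.08  0.75 -0.94] rot [-0.  -0.2  0.4] 8.2 [ 0.4 -0.6 -4.1]
```

View pics/w5.png

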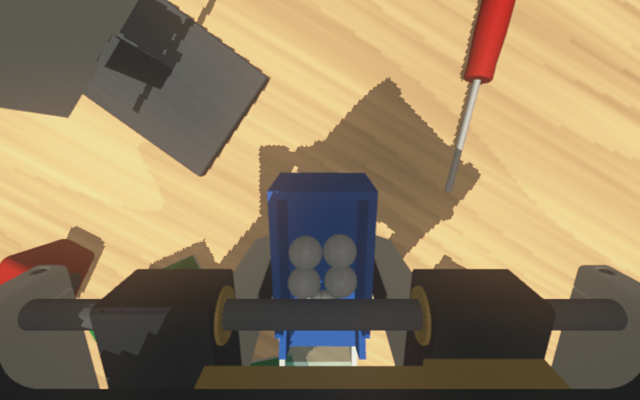

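Request:
play_rows(steps=[[[0.1, 0.7, 0], [0, 0, 0.3], 30], [[0, 0, -0.7], [0, 0, 0], 30], [[0, 0, -0.5], [0, 0, 0], 30], [[0, 0, 0], [0, 0, 0], 30]])

```text
time_s: 8.75
ee_pos: [555.1, -25.7, 120.3]
ee_rot: [-0.018, 0.965, 0.253, 0.067]
wrist_force: [-0.9, -0.2, -3.7]
opening: 0.533
```

```bash
python3 -c "
from h import *
plan(16,14,96)
im,d,K,T=grab('scene','s6.png')
cv2.imwrite('pics/s6z.png',cv2.resize(im[60:260,200:440][:,:,::-1],None,fx=3,fy=3,interpolation=cv2.INTER_CUBIC))
"
```

```text
tcp [555.1 -25.7 120.3] toolz [ 0.12   0.068 -0.99 ] yaw -60.6 rotvec needed [ 3.97 -7.03  0.06]
lip now rel cell: up 15.4 lat -0.3 z 100.0 tilt 7.9
need shift cm [-0.44 -0.21  0.47] rot [ 4.  -7.   0.1] 8.75 [-0.9 -0.2 -3.7]
```

View pics/s6z.png

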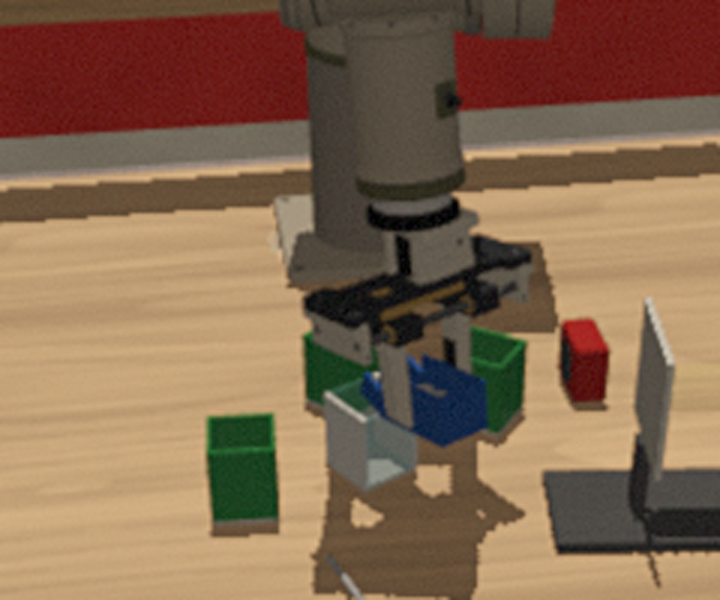

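Request:
play_rows(steps=[[[-0.15, -0.07, 0.2], [1.35, -2.35, 0], 30], [[-0.15, -0.07, 0.2], [1.35, -2.35, 0], 30], [[-0.15, -0.07, 0.15], [1.3, -2.35, 0], 30], [[0, 0, 0], [0, 0, 0], 30], [[0, 0, 0], [0, 0, 0], 30]])

```text
time_s: 9.43
ee_pos: [550.9, -28.1, 126.5]
ee_rot: [-0.036, 0.958, 0.252, 0.136]
wrist_force: [-1.1, 0.5, -4.3]
opening: 0.53
```

```bash
python3 -c "
from h import *
plan(24,13,96)
im,d,K,T=grab('wrist','w7.png')
"
```

```text
tcp [550.9 -28.1 126.5] toolz [ 0.243  0.137 -0.96 ] yaw -60.6 rotvec needed [ 3.87 -6.78  0.06]
lip now rel cell: up 14.2 lat -0.3 z 97.3 tilt 16.2
need shift cm [-0.51 -0.25  0.65] rot [ 3.9 -6.8  0.1] 9.425 [-1.1  0.5 -4.3]
```

View pics/w7.png

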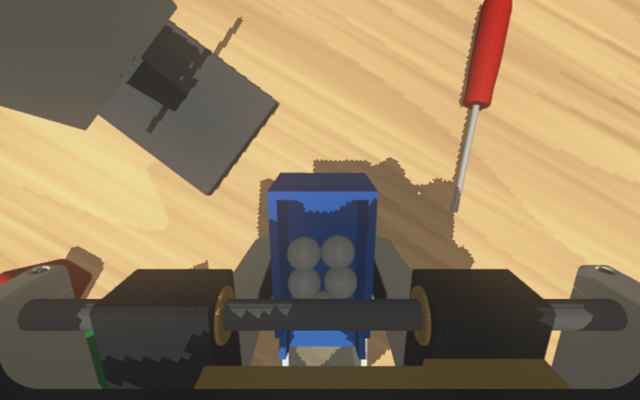

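Request:
play_rows(steps=[[[-0.13, -0.06, 0.16], [1, -1.7, 0], 30], [[-0.13, -0.06, 0.16], [1, -1.7, 0], 30], [[-0.13, -0.06, 0.16], [1, -1.7, 0], 30], [[-0.13, -0.06, 0.16], [1, -1.7, 0], 30], [[0, 0, 0], [0, 0, 0], 30], [[0, 0, 0], [0, 0, 0], 30]])

```text
time_s: 10.22
ee_pos: [545.9, -30.0, 133.2]
ee_rot: [-0.055, 0.945, 0.249, 0.205]
wrist_force: [-0.8, 0.4, -3.8]
opening: 0.537
```

```bash
python3 -c "
from h import *
plan(32,13,95)
im,d,K,T=grab('wrist','w8.png')
im,d,K,T=grab('scene','s8.png')
cv2.imwrite('pics/s8z.png',cv2.resize(im[100:260,240:400][:,:,::-1],None,fx=3,fy=3,interpolation=cv2.INTER_CUBIC))
"
```

```text
tcp [545.9 -30.  133.2] toolz [ 0.36   0.206 -0.91 ] yaw -60.4 rotvec needed [ 3.64 -6.57 -0.08]
lip now rel cell: up 13.7 lat 0.5 z 95.7 tilt 24.5
need shift cm [-0.51 -0.34  0.62] rot [ 3.6 -6.6 -0.1] 10.225 [-0.8  0.4 -3.8]
```

View pics/s8z.png

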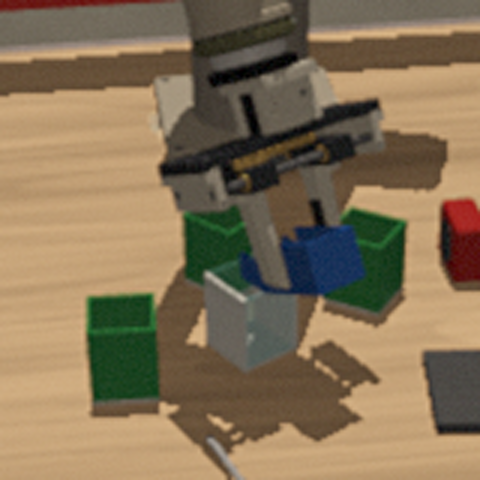

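View pics/w8.png

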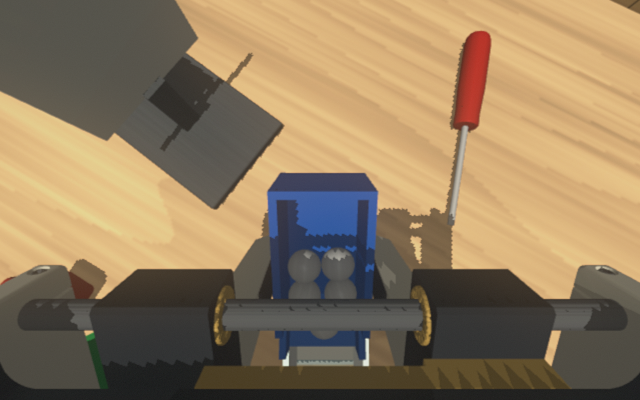

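Request:
play_rows(steps=[[[-0.09, -0.05, 0.1], [0.6, -1.05, 0], 30], [[-0.09, -0.05, 0.1], [0.6, -1.05, 0], 30], [[-0.09, -0.05, 0.1], [0.6, -1.05, 0], 30], [[-0.09, -0.05, 0.1], [0.6, -1.05, 0], 30], [[-0.09, -0.05, 0.1], [0.6, -1.05, 0], 30], [[0, 0, 0], [0, 0, 0], 30], [[0, 0, 0], [0, 0, 0], 30], [[0, 0, 0], [0, 0, 0], 30]])

```text
time_s: 11.32
ee_pos: [541.6, -32.6, 138.9]
ee_rot: [-0.068, 0.932, 0.246, 0.258]
wrist_force: [0.4, 0.6, -1.6]
opening: 0.538
```

```bash
python3 -c "
from h import *
plan(38,13,95)
im,d,K,T=grab('wrist','w9.png')
"
```

```text
tcp [541.6 -32.6 138.9] toolz [ 0.447  0.255 -0.857] yaw -60.4 rotvec needed [ 3.44 -6.13 -0.11]
lip now rel cell: up 13.3 lat 0.2 z 95.4 tilt 31.0
need shift cm [-0.5  -0.32  0.54] rot [ 3.4 -6.1 -0.1] 11.325 [ 0.4  0.6 -1.6]
```

View pics/w9.png

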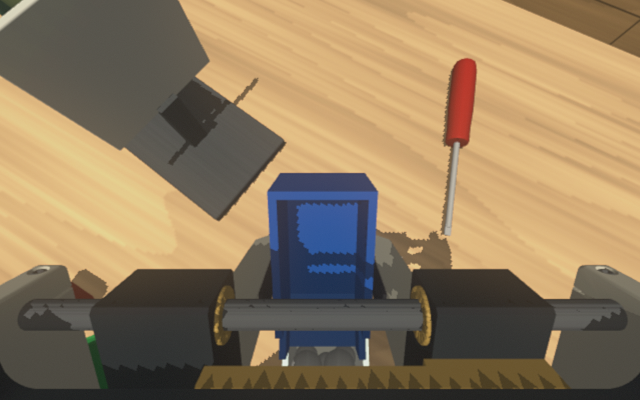

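Request:
play_rows(steps=[[[-0.12, -0.07, 0.13], [0.9, -1.6, 0], 30], [[-0.12, -0.07, 0.13], [0.9, -1.6, 0], 30], [[-0.12, -0.07, 0.13], [0.9, -1.6, 0], 30], [[-0.12, -0.07, 0.13], [0.9, -1.6, 0], 30], [[-0.12, -0.07, 0.13], [0.9, -1.6, 0], 30], [[-0.12, -0.07, 0.13], [0.9, -1.6, 0], 30], [[0, 0, 0], [0, 0, 0], 30], [[0, 0, 0], [0, 0, 0], 30]])

```text
time_s: 12.38
ee_pos: [536.8, -37.1, 150.1]
ee_rot: [-0.09, 0.901, 0.24, 0.35]
wrist_force: [-0.4, 0.1, -2.1]
opening: 0.538
```

```bash
python3 -c "
from h import *
plan(0,40,130)
im,d,K,T=grab('scene','s10.png')
cv2.imwrite('pics/s10z.png',cv2.resize(im[100:260,240:400][:,:,::-1],None,fx=3.6,fy=3.6,interpolation=cv2.INTER_CUBIC))
"
```

```text
tcp [536.8 -37.1 150.1] toolz [ 0.588  0.33  -0.738] yaw -60.3 rotvec needed [-20.67  37.03  -0.31]
lip now rel cell: up 16.5 lat -1.7 z 97.5 tilt 42.4
need shift cm [ 4.14  2.49 -0.87] rot [-20.7  37.   -0.3] 12.375 [-0.4  0.1 -2.1]
```

View pics/s10z.png

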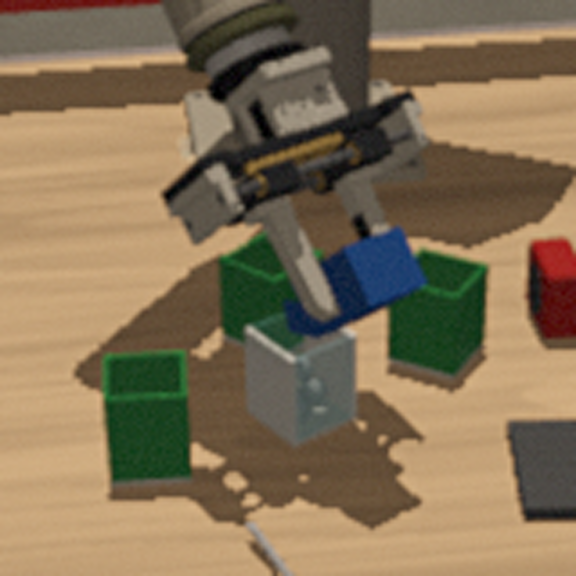

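Request:
play_rows(steps=[[[0.3, 0.2, 2], [0, 0, 0], 30], [[0.6, 0.3, 3], [-1.5, 2.7, 0], 30], [[0.6, 0.3, 1.5], [-3, 5.3, 0], 30], [[0.3, 0, 0], [-3.5, 6.2, 0], 30], [[0, -1, 0], [-3.5, 6.2, 0], 30], [[-0.5, -2, 0], [-3.5, 6.2, 0], 30], [[-1, -3, 0], [-3.2, 5.7, 0], 30], [[-1.2, -3, 0], [-2, 3.6, -4], 30], [[-1.5, -3, 0], [0, 0, -6], 30], [[0, 0, 0], [0, 0, 0], 30]])

```text
time_s: 13.68
ee_pos: [516.2, -149.7, 219.7]
ee_rot: [0.006, 0.985, 0.17, 0.0]
wrist_force: [0.2, 0.9, -1.1]
opening: 0.534
```

```bash
python3 -c "
from h import *
fix(-106)
im,d,K,T=grab('top','t11.png');W=cloud(d,K,T)
cv2.imwrite('pics/t11z.png',cv2.resize(im[130:300,230:450][:,:,::-1],None,fx=3.4,fy=3.4))
"
```

```text
tcp [ 516.2 -149.7  219.7] toolz [ 0.002 -0.011 -1.   ] yaw -70.4 rotvec needed [  0.65  -0.08 -35.58]
```

View pics/t11z.png

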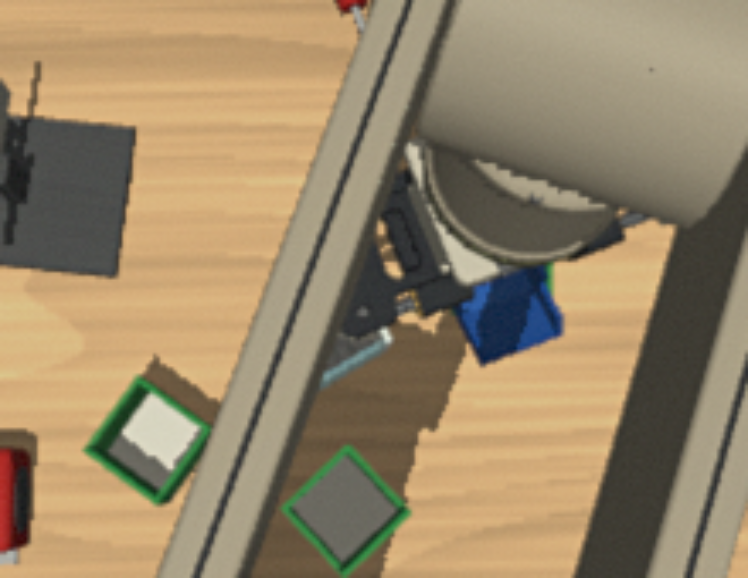

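Request:
play_rows(steps=[[[-1.3, -2.2, 0], [0.6, 0, -6], 30], [[-1.4, -2.2, 0], [0, 0, -6], 30], [[-1.4, -2.2, 0], [0, 0, -6], 30], [[-1.4, -2.2, -1], [0, 0, -6], 30], [[-1.2, -2.0, -2], [0, 0, -6], 30], [[-1.0, -1.5, -3], [0, 0, -5], 30], [[0, 0, -3], [0, 0, 0], 30], [[0, 0, -3], [0, 0, 0], 30], [[0, 0, 0], [0, 0, 0], 30]])

```text
time_s: 14.85
ee_pos: [443.9, -268.1, 99.3]
ee_rot: [0.001, 0.991, -0.135, 0.005]
wrist_force: [0.9, 0.5, -1.6]
opening: 0.533
```

```bash
python3 -c "
from h import *
fix(-106)
p,q=pose()
im,d,K,T=grab('wrist','w12.png')
W=cloud(d,K,T);L=(W-p)@q.as_matrix()
hsv=cv2.cvtColor(im,cv2.COLOR_RGB2HSV)
blue=(hsv[...,0]>100)&(hsv[...,0]<130)&(hsv[...,1]>120)&(d>0)&(abs(L[...,0])<80)&(abs(L[...,1])<15)
P=L[blue]
f=P[(P[:,0]>-10)&(P[:,0]<36)&(P[:,2]>10)]
print(len(f),np.polyfit(f[:,0],f[:,2],1))
"
```

```text
tcp [ 443.9 -268.1   99.3] toolz [ 0.011 -0.003 -1.   ] yaw -105.5 rotvec needed [ 0.17  0.61 -0.53]
2686 [3.13329087e-04 2.47643364e+01]
```

View pics/w12.png

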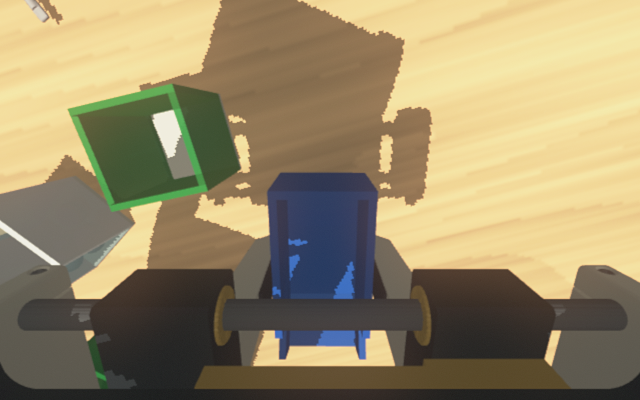

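Request:
play_rows(steps=[[[-0.4, -0.7, -2], [0.2, 0.6, 0], 30], [[0, 0, -2], [0, 0, 0], 30], [[0, 0, -1.5], [0, 0, 0], 30], [[0, 0, -0.6], [0, 0, 0], 30], [[0, 0, 0], [0, 0, 0], 30]])

```text
time_s: 15.52
ee_pos: [444.0, -278.4, 41.4]
ee_rot: [0.002, 0.991, -0.133, 0.004]
wrist_force: [0.7, -0.7, -2.1]
opening: 0.535
```

```bash
python3 -c "
from h import *
fix(-106)"
```

```text
tcp [ 444.  -278.4   41.4] toolz [ 0.008 -0.006 -1.   ] yaw -105.3 rotvec needed [ 0.33  0.43 -0.67]
```

Request:
play_rows(steps=[[[0, 0, -0.8], [0.3, 0.4, -0.5], 30], [[0, 0, -0.2], [0, 0, 0], 30], [[0, 0, 0], [0, 0, 0], 30]])

```text
time_s: 15.9
ee_pos: [444.9, -279.1, 32.1]
ee_rot: [0.001, 0.99, -0.138, 0.001]
wrist_force: [0.6, -0.3, -1.1]
opening: 0.534
```

```bash
python3 -c "
from h import *
fix(-106)"
```

```text
tcp [ 444.9 -279.1   32.1] toolz [ 0.002 -0.002 -1.   ] yaw -105.9 rotvec needed [ 0.09  0.1  -0.15]
```

Request:
play_rows(steps=[[[0, 0, -0.2], [0, 0, 0], 30], [[0, 0, -0.1], [0, 0, 0], 30], [[0, 0, 0], [0, 0, 0], 30]])

```text
time_s: 16.27
ee_pos: [445.1, -279.3, 29.6]
ee_rot: [0.001, 0.99, -0.138, 0.001]
wrist_force: [-1.1, 0.9, -1.4]
opening: 0.536
```

Request:
play_rows(steps=[[[0, 0, 0], [0, 0, 0], 70], [[0, 0, 0], [0, 0, 0], 90], [[0, 0, 0], [0, 0, 0], 95], [[0, 0, 0], [0, 0, 0], 95], [[0, 0, 0.5], [0, 0, 0], 95], [[0, 0, 2], [0, 0, 0], 100], [[0, 0, 4], [0, 0, 0], 100], [[0, 0, 5], [0, 0, 0], 100], [[0, 0, 5], [0, 0, 0], 100], [[0, 0, 3], [0, 0, 0], 100]])

```text
time_s: 17.52
ee_pos: [442.9, -277.6, 229.3]
ee_rot: [-0.0, 0.99, -0.138, -0.001]
wrist_force: [0.2, 0.1, -0.8]
opening: 1.002
```

```bash
python3 -c "
from h import *
fix(-60.5)
im,d,K,T=grab('top','t13.png');W=cloud(d,K,T)
cv2.imwrite('pics/t13z.png',cv2.resize(im[130:300,230:450][:,:,::-1],None,fx=3.4,fy=3.4))
im,d,K,T=grab('wrist','w13.png')
W=cloud(d,K,T);hsv=cv2.cvtColor(im,cv2.COLOR_RGB2HSV)
blue=(hsv[...,0]>100)&(hsv[...,0]<130)&(hsv[...,1]>120)
m=blue&(W[...,2]>38)&(W[...,2]<55)&(abs(W[...,0]-430)<90)&(abs(W[...,1]+276)<90)
print(np.percentile(W[m][:,2],[5,50,95]))
"
```

```text
tcp [ 442.9 -277.6  229.3] toolz [-0.001  0.001 -1.   ] yaw -105.9 rotvec needed [-1.000e-02 -7.000e-02  4.535e+01]
[41.5252926  44.61638116 45.94666106]
```

View pics/t13z.png

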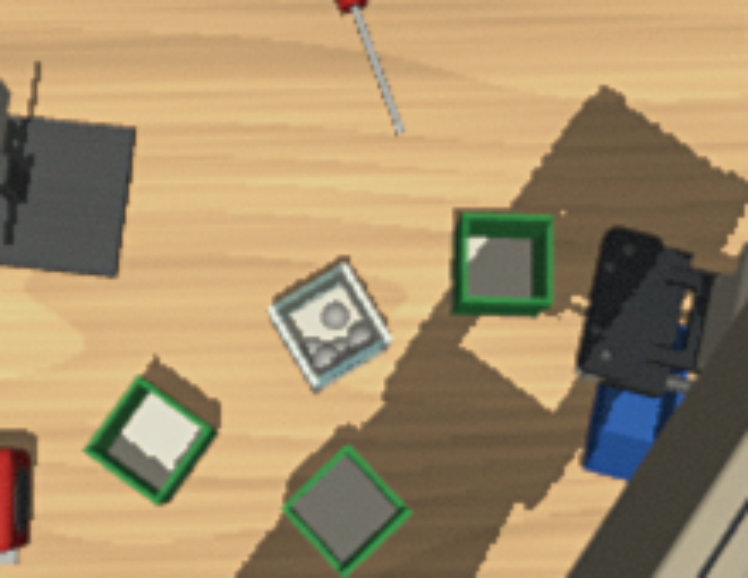

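View pics/w13.png

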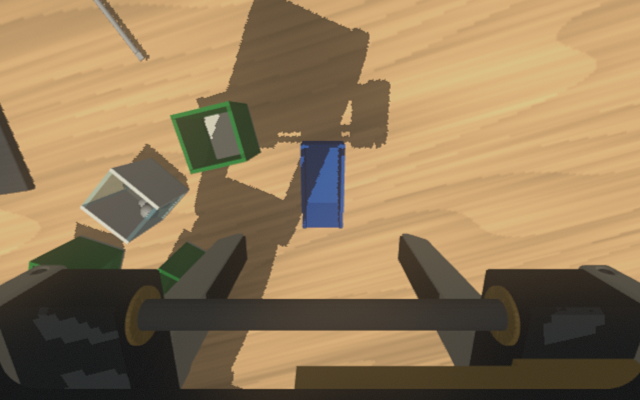

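```bash
python3 -c "
from h import *
im,d,K,T=grab('top','t14.png');W=cloud(d,K,T)
cv2.imwrite('pics/t14z.png',cv2.resize(im[195:255,295:360][:,:,::-1],None,fx=9,fy=9,interpolation=cv2.INTER_CUBIC))
S=np.zeros(d.shape,bool);S[198:252,300:352]=1
P=W[S&(W[...,2]>66)&(W[...,2]<95)]
rr=cv2.minAreaRect(P[:,:2].astype(np.float32));print(rr)
c=np.array(rr[0]);ang=np.radians(29.5);ux=np.array([np.cos(ang),np.sin(ang)]);uy=np.array([-ux[1],ux[0]])
im,d,K,T=grab('scene','s14.png')
cv2.imwrite('pics/s14z.png',cv2.resize(im[170:235,290:350][:,:,::-1],None,fx=9,fy=9,interpolation=cv2.INTER_CUBIC))
print(spotter.spot_in('scene','ball0_center'))
"
```

```text
((486.34814453125, -64.3644027709961), (60.11215591430664, 60.0970573425293), 29.430341720581055)
[]
```

View pics/t14z.png

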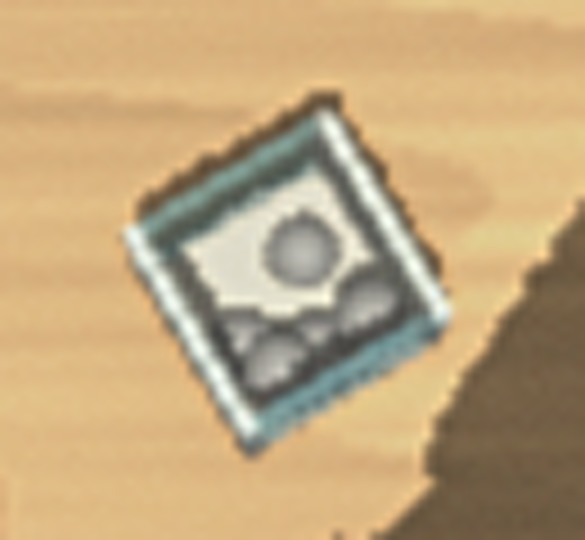

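View pics/s14z.png

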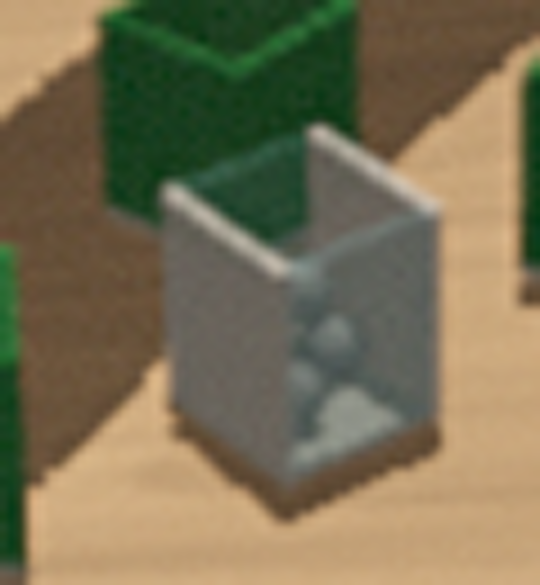

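Request:
play_rows(steps=[[[0.5, 2.6, 0], [0, 0, 6], 100], [[0.6, 2.8, 0], [0, 0, 6], 100], [[0.6, 2.8, 0], [0, 0, 6], 100], [[0.6, 2.8, 0], [0, 0, 6], 100], [[0.6, 2.8, 0], [0, 0, 6], 100], [[0.6, 2.8, 0], [0, 0, 6], 100], [[0.6, 2.8, 0], [0, 0, 6], 100], [[0.3, 1.6, 0], [0, 0, 3], 100], [[0, 0, 0], [0, 0, 0], 100]])

```text
time_s: 18.9
ee_pos: [477.6, -57.6, 207.0]
ee_rot: [-0.005, 0.965, 0.263, -0.017]
wrist_force: [-0.0, 0.1, 0.4]
opening: 0.999
```

```bash
python3 -c "
from h import *
fix(-60.5)
p,q=pose();print(np.array([486.4,-64.3])-p[:2])"
```

```text
tcp [477.6 -57.6 207. ] toolz [-0.035  0.001 -0.999] yaw -59.6 rotvec needed [-0.09 -2.   -0.96]
[ 8.80793466 -6.7483674 ]
```

Request:
play_rows(steps=[[[0.8, -0.6, -2], [0, -2, -1], 100], [[0, 0, -3], [0, 0, 0], 100], [[0, 0, -2.5], [0, 0, 0], 100], [[0, 0, 0], [0, 0, 0], 100], [[0, 0, 0], [0, 0, 0], 100]])

```text
time_s: 19.52
ee_pos: [484.7, -68.0, 129.6]
ee_rot: [0.0, 0.969, 0.249, -0.0]
wrist_force: [-0.5, -0.1, 0.9]
opening: 1.0
```

```bash
python3 -c "
from h import *
fix(-60.5)
p,q=pose();print(np.array([486.4,-64.3])-p[:2])"
```

```text
tcp [484.7 -68.  129.6] toolz [-0. -0. -1.] yaw -61.2 rotvec needed [ 0.01 -0.02  0.67]
[1.66393416 3.66715422]
```

Request:
play_rows(steps=[[[0.2, 0.4, 0], [0, 0, 0.7], 100], [[0, 0, -1.2], [0, 0, 0], 100], [[0, 0, -0.8], [0, 0, 0], 100], [[0, 0, 0], [0, 0, 0], 100]])

```text
time_s: 20.02
ee_pos: [488.4, -64.3, 110.7]
ee_rot: [0.001, 0.967, 0.255, 0.001]
wrist_force: [0.5, 0.1, 0.0]
opening: 0.995
```

```bash
python3 -c "
from h import *
fix(-60.5)
p,q=pose();print(np.array([486.4,-64.3])-p[:2])
im,d,K,T=grab('wrist','w15.png')"
```

```text
tcp [488.4 -64.3 110.7] toolz [ 0.003 -0.001 -1.   ] yaw -60.5 rotvec needed [ 0.07  0.19 -0.04]
[-1.97822524 -0.03495791]
```

View pics/w15.png

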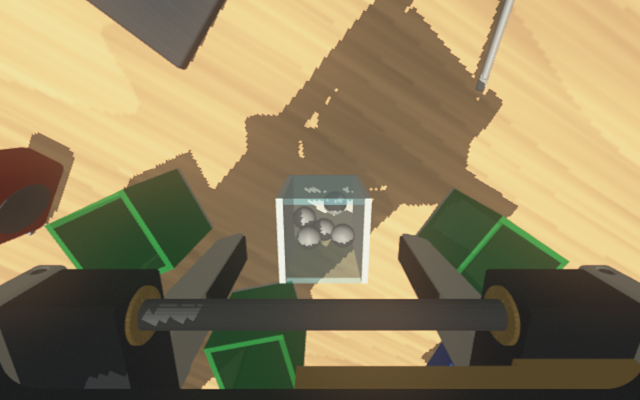

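Request:
play_rows(steps=[[[-0.2, 0, -1.5], [0, 0, 0], 100], [[0, 0, -1.8], [0, 0, 0], 100], [[0, 0, -1.2], [0, 0, 0], 100], [[0, 0, -0.5], [0, 0, 0], 100], [[0, 0, 0], [0, 0, 0], 100]])

```text
time_s: 20.7
ee_pos: [485.8, -64.2, 57.7]
ee_rot: [0.001, 0.967, 0.255, 0.001]
wrist_force: [-1.2, 0.3, -0.2]
opening: 1.0
```

```bash
python3 -c "
from h import *
fix(-60.5)
p,q=pose();print(np.array([486.4,-64.3])-p[:2])"
```

```text
tcp [485.8 -64.2  57.7] toolz [ 0.003 -0.001 -1.   ] yaw -60.5 rotvec needed [ 0.07  0.18 -0.04]
[ 0.62895989 -0.0898062 ]
```

Request:
play_rows(steps=[[[0, 0, -1.0], [0, 0, 0], 100], [[0, 0, -0.5], [0, 0, 0], 100], [[0, 0, 0], [0, 0, 0], 100], [[0, 0, 0], [0, 0, 0], 75], [[0, 0, 0], [0, 0, 0], 55], [[0, 0, 0], [0, 0, 0], 55], [[0, 0, 0], [0, 0, 0], 50], [[0, 0, 0], [0, 0, 0], 50], [[0, 0, 0], [0, 0, 0], 50]], newtons=20)

```text
time_s: 21.82
ee_pos: [487.3, -64.7, 43.4]
ee_rot: [0.002, 0.967, 0.255, 0.003]
wrist_force: [0.1, -0.8, -0.7]
opening: 0.642
```

Request:
play_rows(steps=[[[0, 0, 0], [0, 0, 0], 40], [[0, 0, 0], [0, 0, 0], 40], [[0, 0, 0], [0, 0, 0], 40]], newtons=40)

```text
time_s: 22.2
ee_pos: [487.3, -64.7, 43.4]
ee_rot: [0.002, 0.967, 0.255, 0.003]
wrist_force: [-0.1, -0.8, -0.9]
opening: 0.643
```

```bash
python3 -c "
from h import *
fix(-60.5)
im,d,K,T=grab('wrist','w16.png')"
```

```text
tcp [487.3 -64.7  43.4] toolz [ 0.006 -0.002 -1.   ] yaw -60.5 rotvec needed [ 0.12  0.37 -0.04]
```

View pics/w16.png

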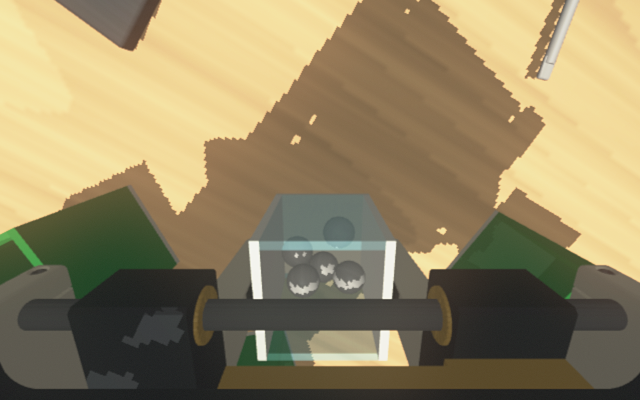

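Request:
play_rows(steps=[[[0, 0, 0.5], [0.1, 0.3, 0], 40], [[0, 0, 1.2], [0, 0, 0], 40], [[0, 0, 2], [0, 0, 0], 40], [[0, 0, 2.5], [0, 0, 0], 40], [[0, 0, 3], [0, 0, 0], 40], [[0, 0, 3], [0, 0, 0], 40], [[0, 0, 3], [0, 0, 0], 40], [[0, 0, 2], [0, 0, 0], 40], [[0, 0, 1], [0, 0, 0], 40], [[0, 0, 0], [0, 0, 0], 40]])

```text
time_s: 23.5
ee_pos: [483.5, -63.4, 234.1]
ee_rot: [-0.001, 0.967, 0.255, -0.001]
wrist_force: [0.2, 0.8, -3.6]
opening: 0.641
```

```bash
python3 -c "
from h import *
fix(-7.4);print(sensors.get_obs()['wrist_force'])
im,d,K,T=grab('wrist','w17.png')"
```

```text
tcp [483.5 -63.4 234.1] toolz [-0.003  0.001 -1.   ] yaw -60.4 rotvec needed [ 2.000e-02 -1.900e-01  5.305e+01]
[ 0.21706892  0.75348055 -3.5689829 ]
```

View pics/w17.png

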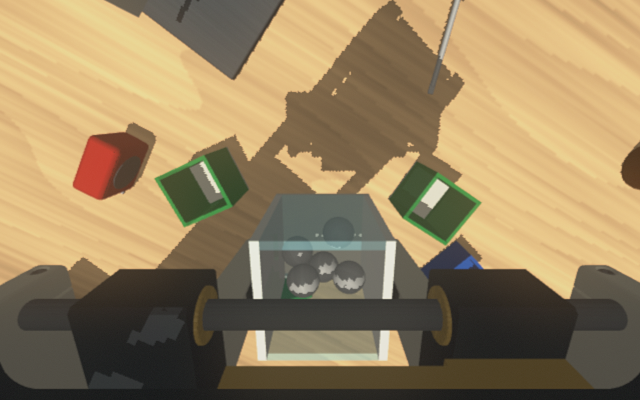

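Request:
play_rows(steps=[[[0.3, 1, 1.2], [0, 0, 2.5], 40], [[0.7, 2, 1.2], [0, 0, 4.5], 40], [[1.1, 3, 0.8], [0, 0, 5.5], 40], [[1.2, 3.2, 0.3], [0, 0, 5.5], 40], [[1.2, 3.2, 0], [0, 0, 5.5], 40], [[1.2, 3.2, 0], [0, 0, 5.5], 40], [[1.2, 3.2, 0], [0, 0, 5.5], 40], [[1.2, 3.2, 0], [0, 0, 5], 40], [[1, 2.5, 0], [0, 0, 4], 40], [[0.6, 1.5, 0], [0, 0, 2], 40]])

```text
time_s: 24.8
ee_pos: [579.0, 210.8, 265.4]
ee_rot: [-0.003, 0.78, 0.626, -0.008]
wrist_force: [0.5, 0.5, -3.6]
opening: 0.647
```

Request:
play_rows(steps=[[[0, 0, 0], [0, 0, 0], 40]])

```text
time_s: 24.92
ee_pos: [578.8, 211.9, 264.9]
ee_rot: [-0.003, 0.779, 0.627, -0.008]
wrist_force: [0.3, -0.5, -3.7]
opening: 0.644
```

```bash
python3 -c "
from h import *
fix(-7.4)
p,q=pose();print(np.array([608.2,256.4])-p[:2])"
```

```text
tcp [578.8 211.9 264.9] toolz [-0.017 -0.006 -1.   ] yaw -12.4 rotvec needed [ 0.38 -0.93  4.97]
[29.43426463 44.48527527]
```

Request:
play_rows(steps=[[[1, 1.5, 0], [0.2, -0.5, 2], 40], [[1, 1.5, 0], [0.1, -0.4, 2], 40], [[0.6, 1.0, 0], [0, 0, 1], 40], [[0, 0, 0], [0, 0, 0], 40], [[0, 0, 0], [0, 0, 0], 40]])

```text
time_s: 25.55
ee_pos: [606.2, 251.7, 264.8]
ee_rot: [0.001, 0.751, 0.661, -0.001]
wrist_force: [0.5, -0.5, -3.3]
opening: 0.641
```

```bash
python3 -c "
from h import *
fix(-7.4)
p,q=pose();print(np.array([608.2,256.4])-p[:2])"
```

```text
tcp [606.2 251.7 264.8] toolz [-0.    -0.002 -1.   ] yaw -7.3 rotvec needed [ 0.11 -0.02 -0.1 ]
[2.0136775  4.69068201]
```

Now descend 13 cm into the beam.

Request:
play_rows(steps=[[[0.2, 0.4, -1], [0, 0, 0], 40], [[0, 0, -2], [0, 0, 0], 40], [[0, 0, -2], [0, 0, 0], 40], [[0, 0, -2], [0, 0, 0], 40], [[0, 0, -2], [0, 0, 0], 40], [[0, 0, -1], [0, 0, 0], 40], [[0, 0, 0], [0, 0, 0], 40], [[0, 0, 0], [0, 0, 0], 40]])

```text
time_s: 26.55
ee_pos: [606.4, 254.3, 155.2]
ee_rot: [-0.0, 0.751, 0.66, -0.003]
wrist_force: [0.8, 0.1, -4.4]
opening: 0.646
```

```bash
python3 -c "
from h import *
fix(-7.4)
p,q=pose();print(np.array([608.2,256.4,135.4])-p)"
```

```text
tcp [606.4 254.3 155.2] toolz [-0.004 -0.003 -1.   ] yaw -7.4 rotvec needed [ 0.19 -0.24 -0.01]
[  1.82861441   2.09319261 -19.78214611]
```

Request:
play_rows(steps=[[[0.2, 0.2, -1], [0.2, -0.2, 0], 40], [[0, 0, -0.8], [0, 0, 0], 40], [[0, 0, 0], [0, 0, 0], 40], [[0, 0, 0], [0, 0, 0], 40]])

```text
time_s: 27.05
ee_pos: [609.7, 256.8, 138.0]
ee_rot: [0.0, 0.751, 0.66, 0.001]
wrist_force: [0.4, 0.1, -3.8]
opening: 0.644
```

```bash
python3 -c "
from h import *
fix(-7.4)
p,q=pose();print(np.array([608.2,256.4,135.4])-p, sensors.get_obs()['time_s'])
im,d,K,T=grab('scene','s18.png');W=cloud(d,K,T)
cv2.imwrite('pics/s18z.png',cv2.resize(im[60:260,330:570][:,:,::-1],None,fx=3.2,fy=3.2,interpolation=cv2.INTER_CUBIC))
im,d,K,T=grab('wrist','w18.png')
im,d,K,T=grab('top','t18.png')"
```

```text
tcp [609.7 256.8 138. ] toolz [ 0.003  0.001 -1.   ] yaw -7.4 rotvec needed [-0.08  0.15 -0.01]
[-1.50192915 -0.44660922 -2.58152683] 27.05
```

View pics/s18z.png

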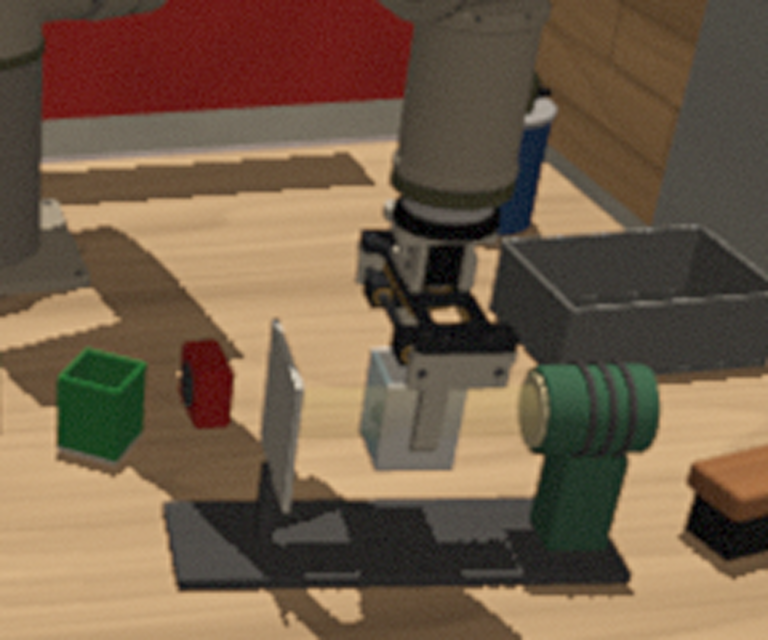

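View pics/w18.png

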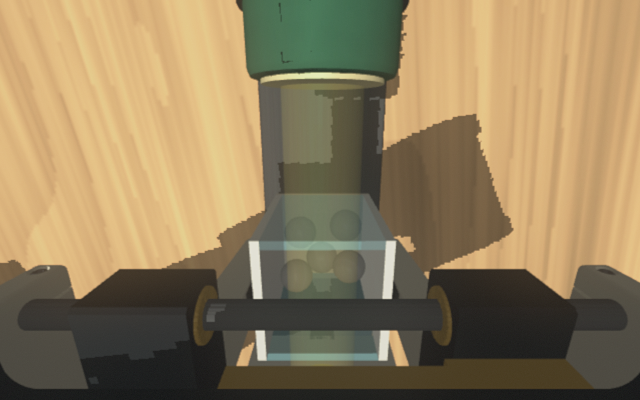

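View pics/t18.png

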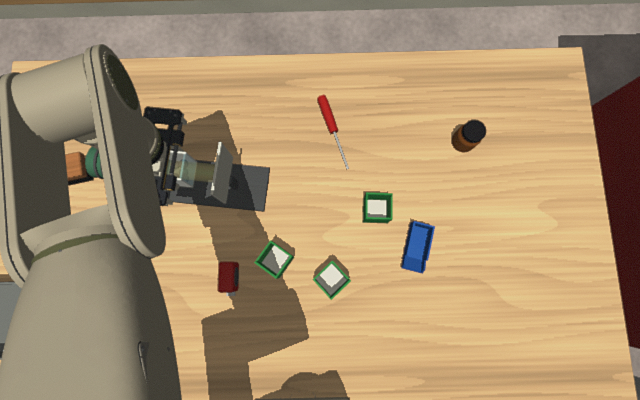

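Request:
play_rows(steps=[[[-0.1, 0, -0.2], [0, 0.1, 0], 40], [[0, 0, 0], [0, 0, 0], 40], [[0, 0, 0], [0, 0, 0], 40], [[0, 0, 0], [0, 0, 0], 40], [[0, 0, 0], [0, 0, 0], 40], [[0, 0, 0], [0, 0, 0], 40]])

```text
time_s: 27.95
ee_pos: [608.9, 256.9, 136.5]
ee_rot: [-0.0, 0.751, 0.66, 0.001]
wrist_force: [-0.2, 0.9, -3.8]
opening: 0.643
```

```bash
python3 -c "
from h import *
fix(-7.4)
p,q=pose();print(np.array([608.2,256.4,135.4])-p, sensors.get_obs()['time_s'],np.abs(sensors.get_obs()['joint_velocities']).max())
for n in ('scene','top'):
  im,d,K,T=grab(n,n+'19.png');W=cloud(d,K,T)
  a=np.radians(82.6);ax=np.array([np.cos(a),np.sin(a)]);rel=W[...,:2]-np.array([608.2,256.4]);s=rel@ax;t=rel@np.array([ax[1],-ax[0]])
  m=(abs(s)<45)&(abs(t)<50)&(W[...,2]>60)&(W[...,2]<175)
  print(n,m.sum(),np.percentile(s[m],[2,98]),np.percentile(t[m],[2,98]),np.percentile(W[m][:,2],[1,99]))
p,q=pose();print(p)
"
```

```text
tcp [608.9 256.9 136.5] toolz [ 0.002  0.002 -1.   ] yaw -7.4 rotvec needed [-0.1   0.09 -0.01]
[-0.6888794  -0.52175053 -1.08031891] 27.95 0.001413447939685162
scene 930 [-41.61519807  41.82360092] [-25.12567872  48.88698357] [ 95.58909569 171.67218317]
top 730 [-43.1689393   12.39550985] [-34.79437235  37.55960077] [ 96.09877547 171.94411508]
[608.90409557 256.89828158 136.50945718]
```

```bash
python3 -c "
from h import *
print(r.sign_off())"
```

```text
the job is handed in; nothing more can be done
None
```

I carried out the task and handed the job in at about 28 s of the 72 s allowed. The hand-in gave no verdict, so the result rests on my own checks.

**What I did**
- I gripped the scoop by its side walls and poured all five balls into the cell with a slow tilt, up to 42 degrees.
- I set the scoop down level near where it started and let go.
- I picked up the cell by its two frosted faces, carried it over the screen and lowered it into the beam.

**What the last checks showed**
- **Cell position:** going by the arm's measured pose, the cell's middle is about 1 mm from the beam's midpoint in x, y and height. Its tilt is under 0.2 degrees and it is square to the beam within 0.1 degrees, on top of calibration error. A depth check of its height agreed, at about 95 to 172 mm.
- **Cell grip:** it is held with the grip set to 40 N, at an opening of about 60 mm, and the joints were still. The wrist camera shows all five balls inside.
- **Scoop:** the top camera shows it empty on the bench. A depth check right after release put its rim at about 44 mm, as expected for standing level.
- **Bystanders:** the screwdriver, jar and tape measure look unmoved in the top camera.

**Where the checks disagreed or fell short**
- **Beam axis:** the top and scene cameras differed by about 4 mm on its sideways position, which is within the 15 mm allowed.
- **Cell sideways and along the beam:** the last depth check could not tell the cell from the beam and the gripper, so these rest on the arm's pose alone.
- **Ball detector:** it reported no balls in the scene camera, so the count of five is from looking at the pictures.

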